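# Check a sprung contact strip with the fingertips

### The arm

A 6-joint arm with a two-finger parallel gripper is mounted at the origin on a cart in front of the work surface, level with it; the furniture and walls round the work are solid. World frame = base frame: x ahead of the robot, y to its left, z up, the work surface at z = 0. Lengths are in m, angles in degrees, forces in N, time in s.
With the tool pointing down it reaches from about 0.325 to 0.85 m from the base axis. Payload 15.5 kg.
Tool frame: the origin (TCP) lies at the very end of the fingers, on their centre line; the grasp point (between the pads) lies arm.grip_depth behind it (arm.grip_depth is the distance from the TCP to the grasp point, in m); z points along the fingers, y is the direction in which the jaws open and shut (so a half turn about z gives the same grasp; the last joint's range is limited). The gripper opens to 91 mm and grips with 3 to 60 N. Pads are 32 mm wide; open, the fingers measure 118 mm over their backs; the gripper's body (76 mm by 178 mm) begins 60 mm behind the grasp point.
Start: joints at [-72.164, 28.281, 77.091, -0, 74.628, -5.472], TCP at [0.247, -0.574, 0.214] pointing down, gripper open.
Joint ranges: [-166.48, 166.48], [-47.26, 123.95], [12.59, 153.08], [-70.14, 250.14], [6.76, 159.57], [-176.63, 176.63]. Speed limits (degrees/s): [108.29, 108.29, 147.25, 172.46, 172.46, 172.46].

### API

Orientations are given as a 3x3 rotation matrix whose columns are the frame's x, y, z axes.
In Python, from rig import arm gives the robot as it stands. Calls block until the motion is done:
- arm.move_to(position, orientation): joint-space move of the TCP to a pose.
- arm.move_l(position, orientation=None, feed=0.15): straight line of the TCP; orientation=None keeps the orientation; feed is the mean speed in m/s.
- arm.move_joints(angles): joint-space move.
- arm.grip(opening): finger opening in m; the grip force is fixed at half the most; returns when the fingers have stopped.
- arm.sleep(seconds).
- arm.solve_ik(position, orientation): joint angles nearest the present ones, or None.
- arm.snapshot(name): name is "scene" or "top"; returns the picture (400x640x3 uint8, red, green, blue); there is no depth.
- arm.get_calibration(name): a dict with "intrinsics" (3x3 intrinsics, pixels), "cam_to_world" (4x4, takes a point from camera to world coordinates). Camera axes: x right, y down, z forward; pixel columns grow to the right and rows downward; lengths in m; the calibration is good to about 2 mm. A picture is of the moment at which its call begins. get_calibration takes no time and is no camera call.
A pose or a line that the arm cannot do raises arm.Unreachable and nothing moves.
- arm.sign_off(): hands the job in, once; it reports no verdict.
Readings, each from a call of its own:
- arm.current_t(): time.
- arm.current_joint_positions(): joint angles.
- arm.current_dq(): joint speeds.
- arm.current_tau(): joint torques, N m.
- arm.current_ee_pos(): TCP position.
- arm.current_tool_rot(): TCP orientation.
- arm.current_force(): force on the tool from outside, world axes, zero at the start.
- arm.current_torque(): the same for the moment, N m.
- arm.current_width(): finger opening in m.
Only numpy, scipy, OpenCV 4.12 (cv2) and the standard library are available. Lean on these libraries where they do the work, as an engineer would, in place of code of your own. Each camera call takes 0.05 s, during which the arm holds its last target.

### The job

Check the bent black contact strip on the bench: run the fingertips along the top of its whole length, from the end beside the plain round foot to the end beside the round button housing, keeping the sprung bar lightly pressed down all the way and never forcing it hard onto its stop. Then press the button on the housing fully down to confirm the check, and let go. Pick nothing up and leave the loose things round the strip where they are.

Things in the scene. Friction and masses are not known exactly. Their poses are not given: they have to be found in the camera images.
- contact_strip: Fixed aluminium channel of the contact strip, screwed to the bench. Seen from above it is a shallow arch of three straight legs: a 75 mm middle leg along this body's y axis and two 65 mm legs, each bent 35 degrees towards this body's -x (the robot's side). Channel 32 mm wide at the foot, 26 mm high. Origin: on the bench under the middle of the middle leg; z up.
- strip_bar (a joint): How far the black sprung rubber-faced bar that lies in the channel is pressed down, m: 0 = up at rest (top face 40 mm above the bench), 0.008 = fully down on its stop. The whole bar goes down as one piece, always level; spring force about 1.5 N at first, 3.9 N at 4 mm, 6.3 N at 8 mm. It springs back.
- sec_1: Section 1 of 7 of the sprung bar (end section at the strip's +y end), 40 mm long, 18 mm wide. Origin: centre of its flat top face; its y axis runs along the bar, z up. The seven sections adjoin, flush, forming the whole bar; they all move down together.
- sec_2: Section 2 of 7 of the sprung bar (next in order from +y to -y), 25 mm long, 18 mm wide. Origin: centre of its flat top face; its y axis runs along the bar, z up. The seven sections adjoin, flush, forming the whole bar; they all move down together.
- sec_3: Section 3 of 7 of the sprung bar (next in order from +y to -y), 25 mm long, 18 mm wide. Origin: centre of its flat top face; its y axis runs along the bar, z up. The seven sections adjoin, flush, forming the whole bar; they all move down together.
- sec_4: Section 4 of 7 of the sprung bar (middle of the middle leg), 25 mm long, 18 mm wide. Origin: centre of its flat top face; its y axis runs along the bar, z up. The seven sections adjoin, flush, forming the whole bar; they all move down together.
- sec_5: Section 5 of 7 of the sprung bar (next in order from +y to -y), 25 mm long, 18 mm wide. Origin: centre of its flat top face; its y axis runs along the bar, z up. The seven sections adjoin, flush, forming the whole bar; they all move down together.
- sec_6: Section 6 of 7 of the sprung bar (next in order from +y to -y), 25 mm long, 18 mm wide. Origin: centre of its flat top face; its y axis runs along the bar, z up. The seven sections adjoin, flush, forming the whole bar; they all move down together.
- sec_7: Section 7 of 7 of the sprung bar (end section at the strip's -y end), 40 mm long, 18 mm wide. Origin: centre of its flat top face; its y axis runs along the bar, z up. The seven sections adjoin, flush, forming the whole bar; they all move down together.
- button_box: Fixed round grey housing, 46 mm across (52 mm at the foot), 30 mm high, with a push button on top; it stands 38 mm beyond one end of the strip, either end. Origin: centre of its underside.
- button_top (a point): Centre of the flat top of the black push button (23 mm across) on the round housing; 38 mm above the bench at rest. Pressed straight down.
- check_button (a joint): Travel of the push button, m: 0 = up, 0.005 = fully down; spring force about 1.2 N at first, 4.2 N fully down; springs back.
- end_foot: Fixed plain grey round foot, 52 mm across, 23 mm high, no button, 38 mm beyond the other end of the strip: the run begins at this end. Origin: centre of its underside.
- lot_stamp: Bystander: rubber stamp with a turned wooden handle standing upright, 25x34x64 mm, loose, in the hollow of the strip. Origin: centre of its underside.
- rubber_tube: Bystander: loose black rubber tube piece, 27 mm across, 59 mm long, lying in the hollow of the strip. Origin: centre of its underside.
- plug_gauge: Bystander: loose steel plug gauge, 22 mm thick, 97 mm long, lying behind the strip. Origin: centre of its underside.
- tape_roll: Bystander: loose black tape roll, 62 mm across, 19 mm high, lying flat to the front left. Origin: centre of its underside.
- screwdriver: Bystander: loose screwdriver with red handle, 190 mm long, 25 mm high, lying near the front edge of the bench. Origin: centre of its underside.
Mind the look-alikes: they are no part of the job. Leave any purple look-alike of the button_box alone.

How it is judged (in metres and radians):
On the way, in this order (a step that is already met when the one before it is completed fails the run):
1. the finger presses the end section beside the plain foot (((horizontal distance between button_box and sec_7 below 0.09 m and contact force between the fingers and sec_1 above 0.3 N and value of joint strip_bar above 0.001 m) or (horizontal distance between button_box and sec_1 below 0.09 m and contact force between the fingers and sec_7 above 0.3 N and value of joint strip_bar above 0.001 m))), for 0.03 s.
2. the finger has moved on to section 2 of 7, counted from the plain foot, bar still pressed down at least 1 mm, and no longer touches the section before (((horizontal distance between button_box and sec_7 below 0.09 m and contact force between the fingers and sec_2 above 0.3 N and value of joint strip_bar above 0.001 m and contact force between the fingers and sec_1 below 0.05 N) or (horizontal distance between button_box and sec_1 below 0.09 m and contact force between the fingers and sec_6 above 0.3 N and value of joint strip_bar above 0.001 m and contact force between the fingers and sec_7 below 0.05 N))), for 0.03 s.
3. the finger has moved on to section 3 of 7, counted from the plain foot, bar still pressed down at least 1 mm, and no longer touches the section before (((horizontal distance between button_box and sec_7 below 0.09 m and contact force between the fingers and sec_3 above 0.3 N and value of joint strip_bar above 0.001 m and contact force between the fingers and sec_2 below 0.05 N) or (horizontal distance between button_box and sec_1 below 0.09 m and contact force between the fingers and sec_5 above 0.3 N and value of joint strip_bar above 0.001 m and contact force between the fingers and sec_6 below 0.05 N))), for 0.03 s.
4. the finger has moved on to section 4 of 7, counted from the plain foot, bar still pressed down at least 1 mm, and no longer touches the section before (((horizontal distance between button_box and sec_7 below 0.09 m and contact force between the fingers and sec_4 above 0.3 N and value of joint strip_bar above 0.001 m and contact force between the fingers and sec_3 below 0.05 N) or (horizontal distance between button_box and sec_1 below 0.09 m and contact force between the fingers and sec_4 above 0.3 N and value of joint strip_bar above 0.001 m and contact force between the fingers and sec_5 below 0.05 N))), for 0.03 s.
5. the finger has moved on to section 5 of 7, counted from the plain foot, bar still pressed down at least 1 mm, and no longer touches the section before (((horizontal distance between button_box and sec_7 below 0.09 m and contact force between the fingers and sec_5 above 0.3 N and value of joint strip_bar above 0.001 m and contact force between the fingers and sec_4 below 0.05 N) or (horizontal distance between button_box and sec_1 below 0.09 m and contact force between the fingers and sec_3 above 0.3 N and value of joint strip_bar above 0.001 m and contact force between the fingers and sec_4 below 0.05 N))), for 0.03 s.
6. the finger has moved on to section 6 of 7, counted from the plain foot, bar still pressed down at least 1 mm, and no longer touches the section before (((horizontal distance between button_box and sec_7 below 0.09 m and contact force between the fingers and sec_6 above 0.3 N and value of joint strip_bar above 0.001 m and contact force between the fingers and sec_5 below 0.05 N) or (horizontal distance between button_box and sec_1 below 0.09 m and contact force between the fingers and sec_2 above 0.3 N and value of joint strip_bar above 0.001 m and contact force between the fingers and sec_3 below 0.05 N))), for 0.03 s.
7. the finger has moved on to section 7 of 7, counted from the plain foot, bar still pressed down at least 1 mm, and no longer touches the section before (((horizontal distance between button_box and sec_7 below 0.09 m and contact force between the fingers and sec_7 above 0.3 N and value of joint strip_bar above 0.001 m and contact force between the fingers and sec_6 below 0.05 N) or (horizontal distance between button_box and sec_1 below 0.09 m and contact force between the fingers and sec_1 above 0.3 N and value of joint strip_bar above 0.001 m and contact force between the fingers and sec_2 below 0.05 N))), for 0.03 s.
8. the button on the housing is pressed down (at least 3.5 of its 5 mm) (value of joint check_button above 0.0035 m), for 0.03 s.
At the end, for the whole second after the job is handed in: The bar and the button are both let go and sprung back up (within 1 mm), and the five loose bystanders lie within 20 mm of where they were (value of joint each of strip_bar, check_button below 0.001 m and distance of each of lot_stamp, rubber_tube, plug_gauge, tape_roll, screwdriver from where it was at the start of the episode below 0.02 m); the robot touches nothing.
It fails at once if the bar is pressed with more than 20 N (contact force between the fingers and contact_strip above 20 N).
It fails at once if a loose bystander is lifted, carried or pushed more than 20 mm (distance of any of lot_stamp, rubber_tube, plug_gauge, tape_roll, screwdriver from where it was at the start of the episode above 0.02 m).
It also fails if it takes over 45 s, if anything falls off the work surface, if the arm or the gripper's body presses on something with over 40 N, if the wrist force passes 120 N, or if a joint passes its speed limit or range.

## Working session

There is one attempt and no reset: what is moved stays moved. The work goes in short steps, each a Python script; the robot and the scene stay as the last script left them, time stands still between calls to the robot, and variables do not carry over. Pictures are saved under pics/ and viewed, and the job is handed in when it is done.

```bash
ls; mkdir -p pics
python3 - <<'E'
from rig import arm
import cv2
for n in("scene","top"):
    im=arm.snapshot(n); cv2.imwrite(f"pics/{n}0.png",im[:,:,::-1])
    c=arm.get_calibration(n); print(n,c["intrinsics"],c["cam_to_world"])
print(arm.current_t(),arm.grip_depth,arm.current_tool_rot(),arm.current_width())
E
```

```text
pics
scene [[389.30536647   0.         308.46991643]
 [  0.         389.30536647 203.69686521]
 [  0.           0.           1.        ]] [[-0.74159307 -0.28861722  0.60559047 -0.03589803]
 [-0.67076349  0.33350811 -0.66245654  0.6989357 ]
 [-0.01077297 -0.89748116 -0.4409212   0.47286944]
 [ 0.          0.          0.          1.        ]]
top [[361.95123701   0.         319.00224001]
 [  0.         361.95123701 201.08440838]
 [  0.           0.           1.        ]] [[-0.01235441 -0.98587576  0.16702204  0.39071858]
 [-0.99984666  0.01425302  0.01017343  0.09200882]
 [-0.01241031 -0.16687075 -0.98590067  0.898585  ]
 [ 0.          0.          0.          1.        ]]
0.1 0.0188 [[ 9.18387188e-01  3.95682778e-01 -3.33848201e-04]
 [ 3.95682900e-01 -9.18386559e-01  1.08180935e-03]
 [ 1.21451629e-04 -1.12561787e-03 -9.99999359e-01]] 0.09165698623076336
```

View pics/scene0.png

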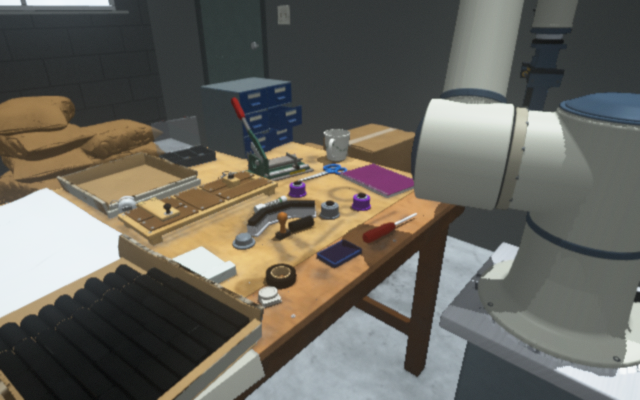

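View pics/top0.png

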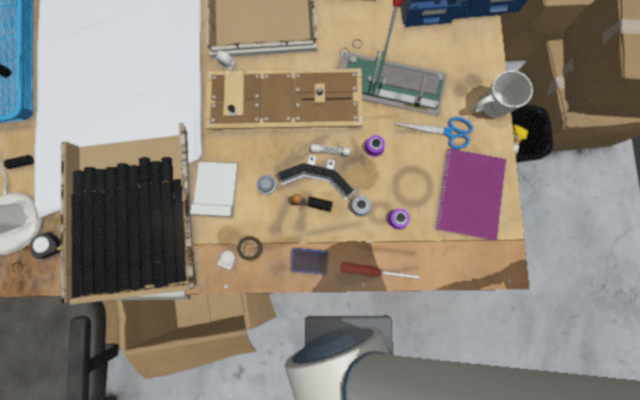

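The strip lies at about (280–352, 160–195) in the top view. One round fixture is at (265,184) and the other at (360,205), with purple look-alikes at (374,146) and (399,218). I'll enlarge both views.

Run:
```python
import cv2
a=cv2.imread("pics/top0.png")[130:230,250:390]; cv2.imwrite("pics/topc.png",cv2.resize(a,None,fx=5.7,fy=5.7,interpolation=cv2.INTER_CUBIC))
a=cv2.imread("pics/scene0.png")[170:260,220:380]; cv2.imwrite("pics/scenec.png",cv2.resize(a,None,fx=5,fy=5,interpolation=cv2.INTER_CUBIC))
```

```text
(no output)
```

View pics/topc.png

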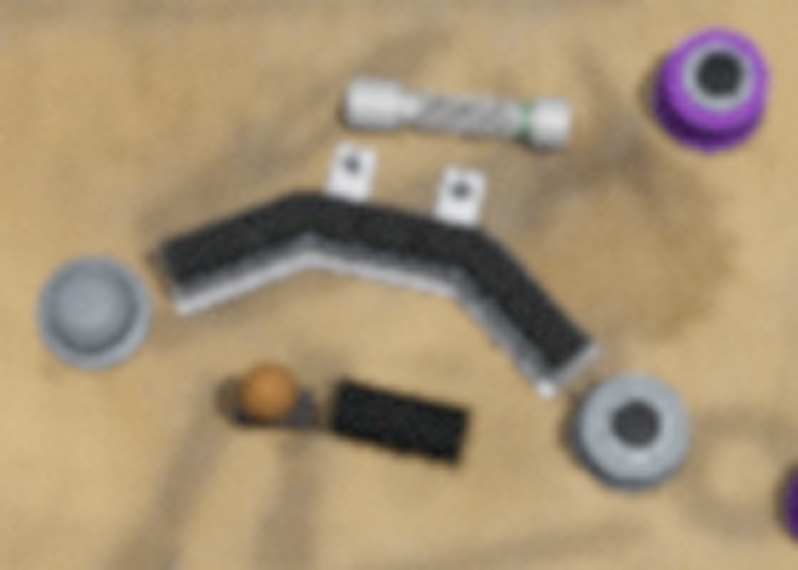

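View pics/scenec.png

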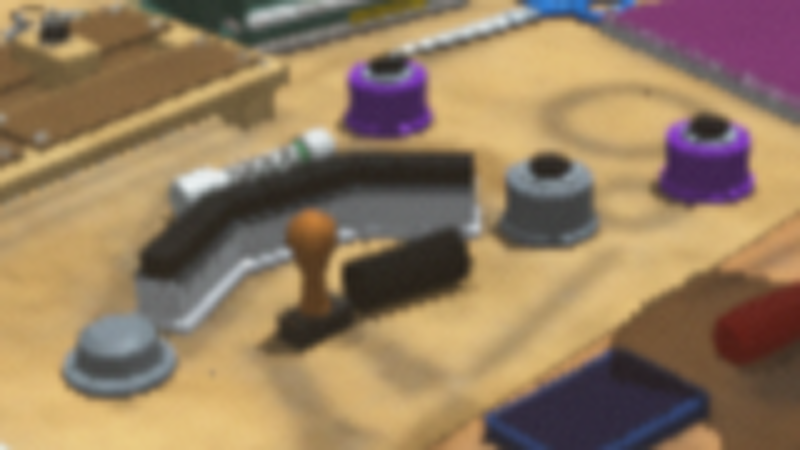

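```bash
cat > h.py <<'E'
import numpy as np, cv2, json
from scipy.optimize import least_squares
C={"top":(np.array([[361.95123701,0,319.00224001],[0,361.95123701,201.08440838],[0,0,1]]),np.array([[-0.01235441,-0.98587576,0.16702204,0.39071858],[-0.99984666,0.01425302,0.01017343,0.09200882],[-0.01241031,-0.16687075,-0.98590067,0.898585],[0,0,0,1]])),
"scene":(np.array([[389.30536647,0,308.46991643],[0,389.30536647,203.69686521],[0,0,1]]),np.array([[-0.74159307,-0.28861722,0.60559047,-0.03589803],[-0.67076349,0.33350811,-0.66245654,0.6989357],[-0.01077297,-0.89748116,-0.4409212,0.47286944],[0,0,0,1]]))}
def proj(n,P):
    K,T=C[n]; P=np.atleast_2d(P); q=(P-T[:3,3])@T[:3,:3]@K.T
    return q[:,:2]/q[:,2:]
def ray(n,uv,z):
    K,T=C[n]; d=T[:3,:3]@np.linalg.solve(K,[*uv,1]); o=T[:3,3]
    return o+d*(z-o[2])/d[2]
a=np.deg2rad(35)
# centreline in body frame, +y end first
B1=np.array([0,.0375]);B2=np.array([0,-.0375])
E1=B1+.065*np.array([-np.sin(a),np.cos(a)]);E2=B2+.065*np.array([-np.sin(a),-np.cos(a)])
def offs(d,ext=0): # outline line offset d to +x
    n1=np.array([np.cos(a),np.sin(a)]);n2=np.array([np.cos(a),-np.sin(a)])
    t=d*np.tan(a/2)
    return np.array([E1+d*n1,B1+np.array([d,t]),B2+np.array([d,-t]),E2+d*n2])
def w(p,q,z):
    x,y,th=p;R=np.array([[np.cos(th),-np.sin(th)],[np.sin(th),np.cos(th)]])
    q=np.atleast_2d(q)@R.T+[x,y]
    return np.c_[q,np.full(len(q),z)]
E
cat > fit.py <<'E'
from h import *
f=lambda u,v:((u+.5)/5.7-.5+250,(v+.5)/5.7-.5+130)
far=np.array([f(160,246),f(300,192),f(480,232),f(592,346)])
but=np.array(f(636,424));foot=np.array(f(92,303))
for n,uv,z in(("but",but,.038),("foot",foot,.023)):print(n,ray("top",uv,z))
print([ray("top",u,.04).round(4) for u in far])
g=lambda u,v:((u+.5)/5-.5+220,(v+.5)/5-.5+170)
print("scene but",ray("scene",g(549,165),.038),"foot",ray("scene",g(121,330),.023))
r=lambda p:(proj("top",w(p,offs(.009),.04))-far).ravel()
s=least_squares(r,[.6,.1,0]);p=s.x;print(p,np.rad2deg(p[2]),s.fun.round(2))
d1=(E1-B1)/.065;d2=(E2-B2)/.065
print("pred foot",w(p,E1+d1*.038,0),"but",w(p,E2+d2*.038,0))
for n,(x0,y0,x1,y1,k) in(("top",(250,130,390,230,5.7)),("scene",(220,170,380,260,5))):
    im=cv2.resize(cv2.imread(f"pics/{n}0.png")[y0:y1,x0:x1],None,fx=k,fy=k,interpolation=cv2.INTER_CUBIC)
    def dr(P,c,cl=True):
        u=(proj(n,P)-[x0,y0]+.5)*k-.5
        cv2.polylines(im,[np.round(u).astype(int)],cl,c,1)
    dr(w(p,np.r_[offs(.009),offs(-.009)[::-1]],.04),(0,255,0))
    dr(w(p,np.r_[offs(.016),offs(-.016)[::-1]],.0),(0,255,255))
    dr(w(p,np.array([E1,B1,B2,E2]),.04),(0,0,255),False)
    t=np.linspace(0,6.28,40)
    c=np.c_[np.cos(t),np.sin(t)]
    dr(w(p,E2+d2*.038+c*.0115,.038),(255,0,255));dr(w(p,E1+d1*.038+c*.026,.0),(255,0,255));dr(w(p,E2+d2*.038+c*.026,.0),(255,0,255))
    cv2.imwrite(f"pics/{n}_ov1.png",im)
E
python3 fit.py
```

```text
but [ 5.27998329e-01 -4.20515023e-04  3.80000000e-02]
foot [0.58707629 0.23256521 0.023     ]
[array([0.6078, 0.201 , 0.04  ]), array([0.6307, 0.1408, 0.04  ]), array([0.6118, 0.0638, 0.04  ]), array([0.5614, 0.0173, 0.04  ])]
scene but [0.52534122 0.00601409 0.038     ] foot [0.58284383 0.23939454 0.023     ]
[ 0.6131265   0.1032312  -0.24264345] -13.90244553992261 [-1.05  0.28  0.25 -0.32  0.78 -0.14  0.02  0.15]
pred foot [[0.58506103 0.23572848 0.        ]] but [[ 0.52649647 -0.00087662  0.        ]]
```

View pics/top_ov1.png

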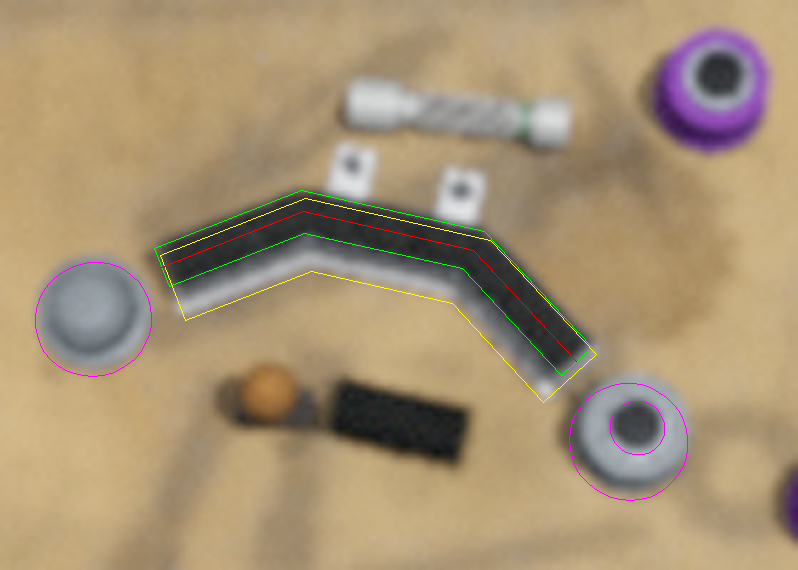

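View pics/scene_ov1.png

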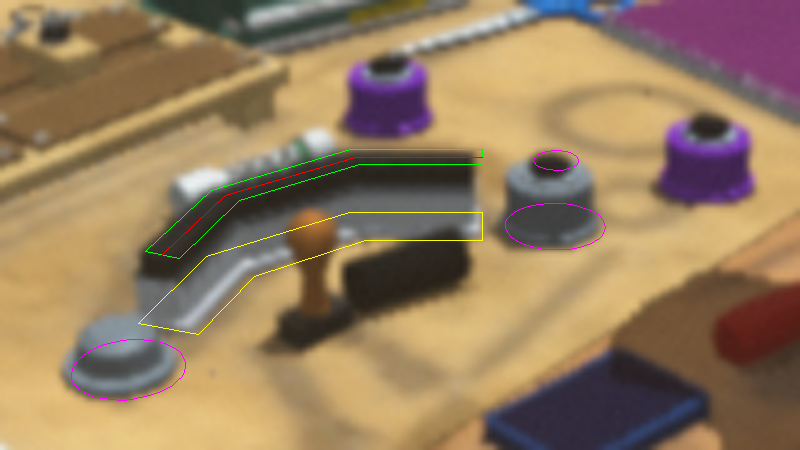

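```bash
cat >> h.py <<'E'
HW=.0135; PHI=np.deg2rad(10)
p0=np.array([0.6131265,0.1032312,-0.24264345])
def rot(t,phi=PHI):
    t=np.array([t[0],t[1],0.])/np.hypot(*t[:2]); z=np.array([0,0,1.])
    y=t*np.cos(phi)-z*np.sin(phi); zt=-(z*np.cos(phi)+t*np.sin(phi)); x=np.cross(y,zt)
    return np.c_[x,y,zt]
def tcp(c,R): return np.asarray(c)-R@np.array([0,HW,0])
E
python3 - <<'E'
from h import *
from rig import arm
W=w(p0,np.array([E1,B1,B2,E2]),.04); d=W[1]-W[0]; R=rot(d)
for i in range(3):
    Ri=rot(W[i+1]-W[i]); print(arm.solve_ik(tcp(W[i]+[0,0,.0],Ri),Ri),arm.solve_ik(tcp(W[i+1],Ri),Ri))
c=W[0]+d/np.linalg.norm(d)*.006
arm.grip(0.0); print(arm.current_width(),arm.current_t())
arm.move_to(tcp(c+[0,0,.17],R),R); print(arm.current_t())
arm.move_l(tcp(c+[0,0,.02],R),R); print(arm.current_t(),arm.current_ee_pos(),tcp(c+[0,0,.02],R),arm.current_force())
for n in("scene","top"): cv2.imwrite(f"pics/{n}1.png",arm.snapshot(n)[:,:,::-1])
a=cv2.imread("pics/top1.png")[130:230,240:380]; cv2.imwrite("pics/topc1.png",cv2.resize(a,None,fx=5.7,fy=5.7,interpolation=cv2.INTER_CUBIC))
a=cv2.imread("pics/scene1.png")[170:270,210:370]; cv2.imwrite("pics/scenec1.png",cv2.resize(a,None,fx=5,fy=5,interpolation=cv2.INTER_CUBIC))
E
```

```text
[ 8.78870746 40.648656   84.98000188 11.66144286 57.07159464 71.10589777] [ 3.15213634 41.31605897 83.2537676  11.1096404  59.02033783 66.02421252]
[ 3.13124643 39.6077086  87.69579561 12.44193387 50.40982813 99.27722057] [-3.80785979 38.19811118 91.42619709 13.02342655 49.34482843 91.67747584]
[ -2.45388277  36.88959549  94.95496428  10.43459882  41.34618156
 129.0149239 ] [ -7.41182108  34.30882748 102.16693324  12.33582607  37.50576549
 122.08427589]
0.0007523193628524503 1.4667
4.4583
5.6083 [0.59667208 0.20714754 0.06318094] [0.59611355 0.20708158 0.06234425] [ 0.89691235 -0.0576053   0.23353634]
```

View pics/topc1.png

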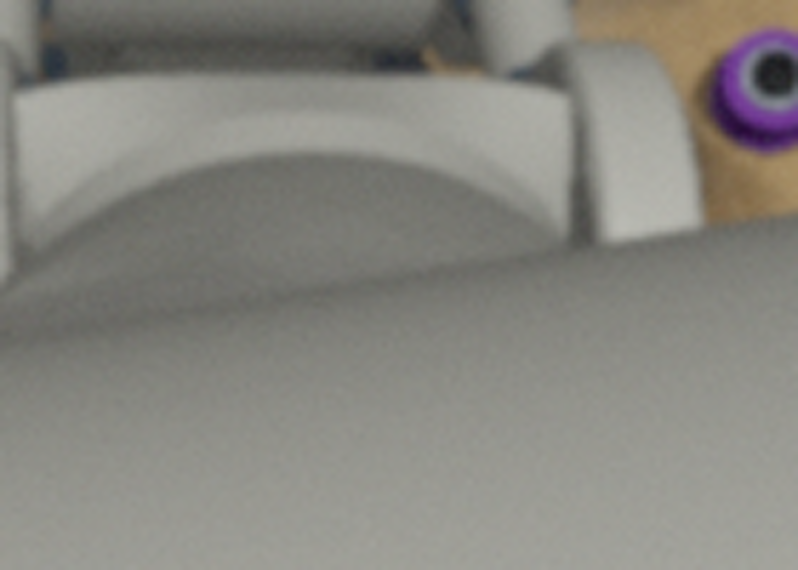

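View pics/scenec1.png

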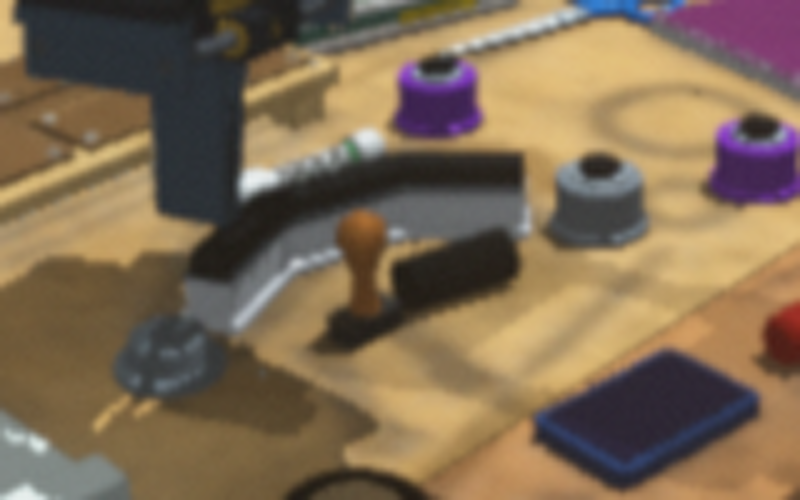

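The top view is now blocked by the arm. In the scene view the fingertip's lower end shows with corners at crop (158,212) and (230,225). I'll compare those with the projected fingertip corners.

Run:
```python
from h import *
W=w(p0,np.array([E1,B1,B2,E2]),.04); R=rot(W[1]-W[0])
T=np.array([0.59667208,0.20714754,0.06318094])
k=5;o=np.array([210,170])
q=np.array([[.016,.0135,0],[-.016,.0135,0],[-.016,-.0135,0],[.016,-.0135,0]])
u=(proj("scene",T+q@R.T)-o+.5)*k-.5;print(u.round(0))
im=cv2.imread("pics/scenec1.png")
cv2.polylines(im,[u.round().astype(int)],True,(0,0,255),1)
for P in(w(p0,np.r_[offs(.009),offs(-.009)[::-1]],.04),):
    v=(proj("scene",P)-o+.5)*k-.5; cv2.polylines(im,[v.round().astype(int)],True,(0,255,0),1)
cv2.imwrite("pics/scenec1o.png",im)
```

```text
[[183. 203.]
 [244. 214.]
 [216. 231.]
 [153. 219.]]
```

View pics/scenec1o.png

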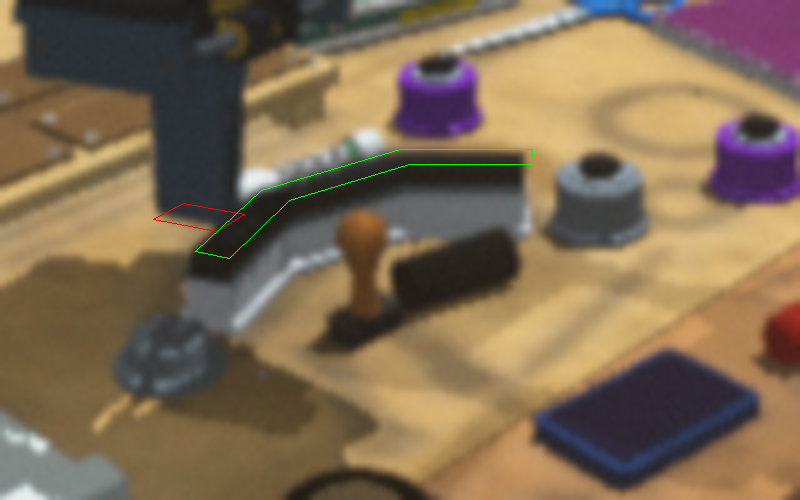

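Run:
```python
import cv2
for n,i,(x0,y0,x1,y1) in(("scene",0,(232,190,332,252)),("scene",1,(225,185,290,235)),("top",0,(255,155,365,220))):
    k=800/(x1-x0); k=int(min(k,12)); print(n,i,k)
    a=cv2.resize(cv2.imread(f"pics/{n}{i}.png")[y0:y1,x0:x1],None,fx=k,fy=k,interpolation=cv2.INTER_CUBIC)
    cv2.imwrite(f"pics/z_{n}{i}.png",a)
```

```text
scene 0 8
scene 1 12
top 0 7
```

View pics/z_scene0.png

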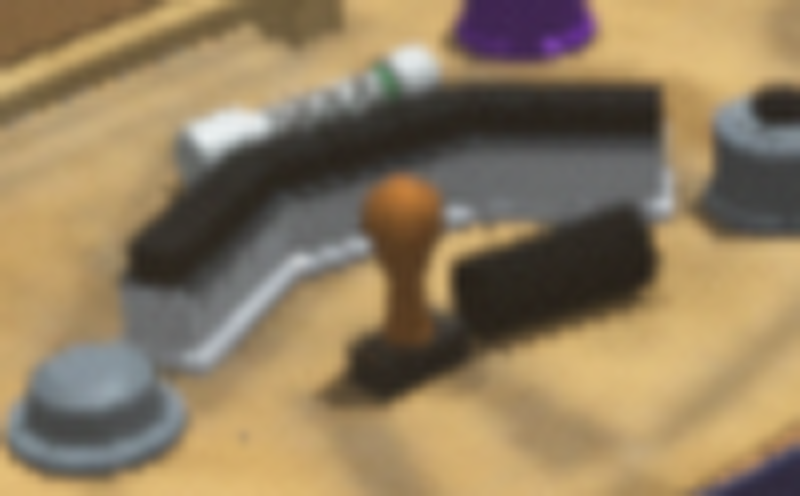

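View pics/z_scene1.png

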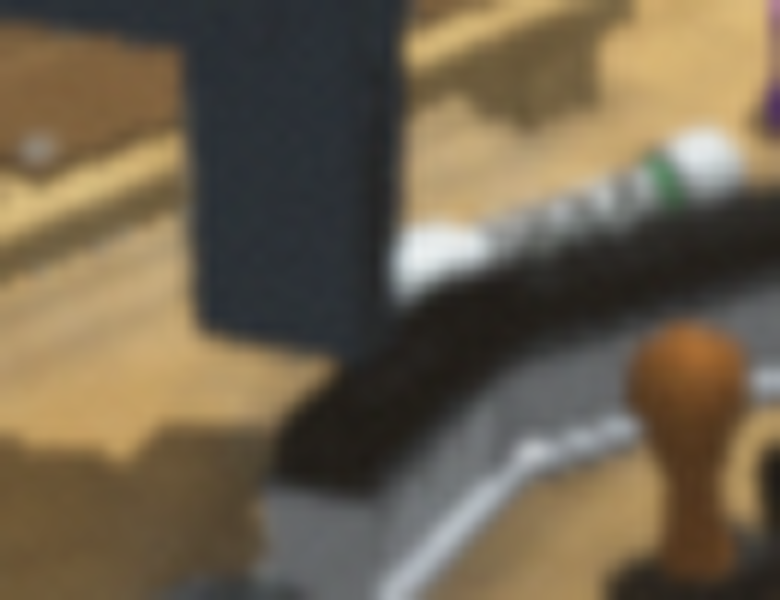

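View pics/z_top0.png

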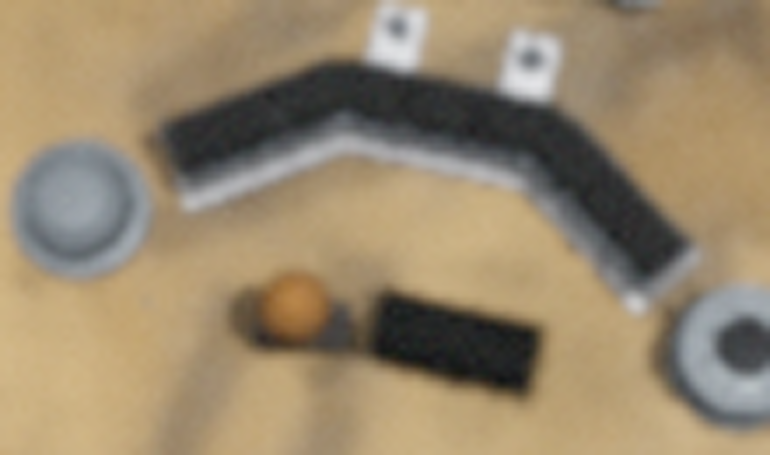

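```bash
cat > bundle.py <<'E'
from h import *
from scipy.spatial.transform import Rotation as Ro
c=lambda k,o,L:(np.array(L)+.5)/k-.5+o
d1=(E1-B1)/.065;d2=(E2-B2)/.065
F=E1+d1*.038;BB=E2+d2*.038
R0=rot((w(p0,B1,0)-w(p0,E1,0))[0])
Tp=np.array([0.59667208,0.20714754,0.06318094])
top=c(7,[255,155],[(160,133),(338,62),(545,105),(690,245),(188,208),(345,152),(530,188),(638,308),(80,208),(747,345)])
sc=c(8,[232,190],[(660,85),(205,368),(300,262),(670,210),(97,418)])
sc=np.r_[sc,c(5,[220,170],[(549,165)])]
scf=c(12,[225,185],[(203,328)])
def mp(n,P,e):
    return proj(n,(P-C[n][1][:3,3])@Ro.from_rotvec(e[3:]).as_matrix().T+C[n][1][:3,3]+e[:3])
def res(v,out=False):
    p=v[:3];et,es=v[3:9],v[9:15];hy=v[15]
    o9,o16=offs(.009),offs(-.016)
    P=np.r_[w(p,o9,.04),w(p,o16,.001),w(p,F,.003),w(p,BB,.038)]
    rt=mp("top",P,et)-top
    P=np.r_[w(p,o9[3],.04),w(p,o16[[0,1,3]],.001),w(p,F,.001),w(p,BB,.038)]
    rs=mp("scene",P,es)-sc
    rf=mp("scene",(Tp+R0@[.016,-hy,0])[None],es)-scf
    if out: print(rt.round(1).tolist());print(rs.round(1).tolist(),rf.round(1))
    pr=np.r_[et[:3]/.002,et[3:]/.003,es[:3]/.002,es[3:]/.003,(hy-.0115)/.002]
    return np.r_[np.r_[rt,rs,rf].ravel()/.6,pr]
s=least_squares(res,np.r_[p0,np.zeros(12),.012])
v=s.x;res(v,True);print(v[:3].round(4),np.rad2deg(v[2]),"hy",v[15]);print(v[3:15].round(4))
J=np.linalg.inv(s.jac.T@s.jac);print("sd",np.sqrt(np.diag(J))[:3])
print("E1",w(v[:3],E1,0),"E2",w(v[:3],E2,0),"but",w(v[:3],BB,0),"foot",w(v[:3],F,0))
print("old E1",w(p0,E1,0))
E
python3 bundle.py
```

```text
[[-0.8, -1.2], [-0.4, -1.1], [2.1, -0.1], [0.3, 0.1], [0.7, 0.7], [0.2, 0.1], [-1.4, 0.5], [-0.8, 0.7], [-0.2, 0.4], [0.0, -0.1]]
[[0.5, -1.3], [0.5, -0.2], [-0.1, 1.4], [-0.8, 1.0], [-0.0, 0.3], [0.0, -1.5]] [[-0.2  0.4]]
[ 0.6163  0.1058 -0.2426] -13.900552891736782 hy 0.01044151306284353
[-0.0004 -0.0007 -0.0011 -0.0023  0.0007  0.001   0.0005 -0.0007  0.0004
  0.0013 -0.0023 -0.0018]
sd [0.00186109 0.00196723 0.00543361]
E1 [[0.60189313 0.20284151 0.        ]] E2 [[0.5582925  0.02666683 0.        ]] but [[0.52965685 0.00168684 0.        ]] foot [[0.58821359 0.23829388 0.        ]]
old E1 [[0.5987394  0.20027566 0.        ]]
```

```bash
sed -i 's/^HW=.*/HW=.012; PHI=np.deg2rad(10)/; s/^p0=.*/p0=np.array([0.6163,0.1058,-0.2426])/' h.py
python3 - <<'E'
from h import *
from rig import arm
W=w(p0,np.array([E1,B1,B2,E2]),.04); d=W[1]-W[0]; d/=np.linalg.norm(d); R=rot(d)
c=W[0]+d*.008
arm.move_l(tcp(c+[0,0,.010],R),R,feed=.05); arm.sleep(.2)
f0=arm.current_force(); print(arm.current_t(),f0,arm.current_ee_pos()-tcp(c,R))
for dz in(.004,.003,.002,.001,0,-.001,-.002,-.003,-.004,-.005,-.006):
    arm.move_l(tcp(c+[0,0,dz],R),R,feed=.03); f=arm.current_force()-f0
    print(round(arm.current_t(),2),dz,f.round(2),(arm.current_ee_pos()-tcp(c,R)).round(4))
    if f[2]>3.2 or abs(f).max()>6: break
E
```

```text
6.2833 [-1.12397067 -0.43279911  0.33925254] [2.24331018e-05 2.27599001e-05 1.01073903e-02]
6.63 0.004 [0.1  1.12 0.09] [-0.0002 -0.      0.0037]
6.88 0.003 [0.95 1.37 0.08] [-0.     0.     0.003]
7.13 0.002 [ 1.28  0.82 -0.38] [-0.0001  0.      0.0019]
7.38 0.001 [ 0.84 -0.35  0.26] [-0.0001  0.      0.0009]
7.63 0 [ 1.37  0.25 -0.43] [-0.      0.     -0.0001]
7.88 -0.001 [ 1.19  0.79 -0.3 ] [ 0.    -0.    -0.001]
8.13 -0.002 [1.01 1.23 0.91] [ 0.     0.    -0.002]
8.38 -0.003 [1.77 0.22 1.12] [ 0.     0.    -0.003]
8.63 -0.004 [1.27 0.27 0.92] [ 0.0001  0.     -0.004 ]
8.88 -0.005 [1.1  1.31 2.28] [ 0.     0.    -0.005]
9.13 -0.006 [0.69 0.99 3.27] [ 0.     0.    -0.006]
```

Run:
```python
from h import *
from rig import arm
F=[]
for i in range(15): arm.sleep(.02);F.append(arm.current_force())
print(np.mean(F,0),np.std(F,0),arm.current_t())
cv2.imwrite("pics/s2.png",cv2.resize(arm.snapshot("scene")[185:235,225:290,::-1],None,fx=12,fy=12,interpolation=cv2.INTER_CUBIC))
```

```text
[0.1786111  0.14710314 3.07490446] [0.44660162 0.52554173 0.58384886] 9.3833
```

View pics/s2.png

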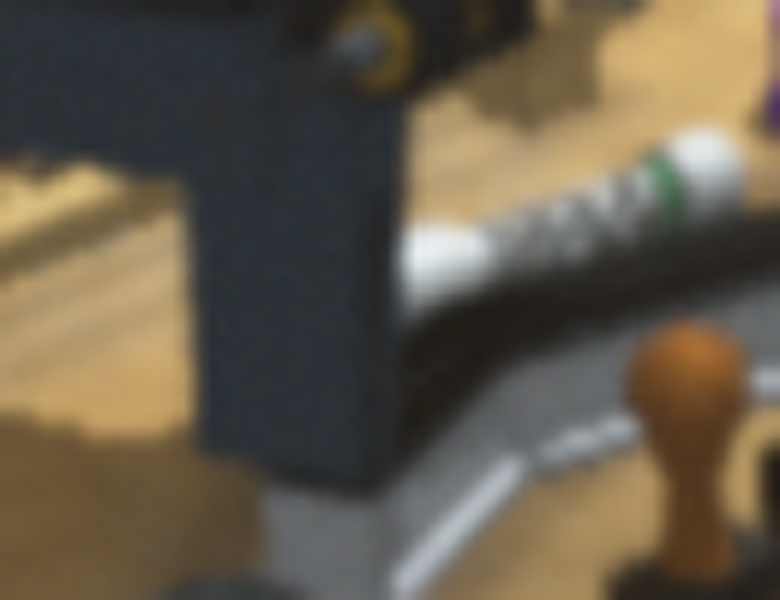

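```bash
cat > run.py <<'E'
from h import *
from rig import arm
W=w(p0,np.array([E1,B1,B2,E2]),.04-.0073)
L=[np.linalg.norm(W[i+1]-W[i]) for i in range(3)]; S=np.r_[0,np.cumsum(L)]
D=[(W[i+1]-W[i])/L[i] for i in range(3)]; A=np.unwrap([np.arctan2(d[1],d[0]) for d in D])
def pt(s):
    i=min(np.searchsorted(S,s,side="right")-1,2); return W[i]+D[i]*(s-S[i])
def ang(s): return np.interp(s,[S[1]-14,S[1]+14,S[2]-14,S[2]+14] if 0 else [S[1]-.014,S[1]+.014,S[2]-.014,S[2]+.014],[A[0],A[1],A[1],A[2]])
def go(s,feed):
    a=ang(s);R=rot([np.cos(a),np.sin(a)]);arm.move_l(tcp(pt(s),R),R,feed=feed)
ss=[.008,.025,.040,S[1]-.014,S[1]-.007,S[1],S[1]+.007,S[1]+.014,S[1]+.026,S[2]-.026,S[2]-.014,S[2]-.007,S[2],S[2]+.007,S[2]+.014,S[2]+.025,S[2]+.040,S[3]-.008]
for s in ss:
    go(s,.04)
    F=[]
    for _ in range(4): F.append(arm.current_force());arm.sleep(.01)
    f=np.mean(F,0);print(round(s*1000),round(arm.current_t(),2),f.round(2),arm.current_ee_pos().round(4))
    if f[2]>9: print("HIGH");break
E
python3 run.py
```

```text
8 9.72 [0.23 0.57 3.85] [0.6006 0.2064 0.0348]
25 10.32 [ 1.12 -2.73  3.78] [0.6069 0.1901 0.0348]
40 10.88 [ 0.95 -3.18  4.21] [0.6123 0.1761 0.0348]
51 11.34 [ 0.24 -2.62  4.56] [0.6162 0.1659 0.0348]
58 11.71 [ 0.75 -1.75  3.58] [0.6203 0.1602 0.0349]
65 12.08 [ 0.07 -1.84  3.82] [0.6246 0.1541 0.0348]
72 12.43 [ 0.09 -2.14  3.57] [0.6246 0.1472 0.0348]
79 12.79 [-0.44 -2.31  4.01] [0.6247 0.1401 0.0348]
91 13.28 [-0.61 -2.79  4.19] [0.6217 0.128  0.0347]
114 14.03 [-0.3  -2.84  4.1 ] [0.6163 0.1058 0.0347]
126 14.52 [-1.08 -2.72  3.74] [0.6134 0.094  0.0347]
133 14.88 [-0.5  -2.36  3.88] [0.6135 0.0871 0.0348]
140 15.26 [-0.21 -2.    3.55] [0.6135 0.0796 0.0348]
147 15.61 [-1.47 -2.27  4.24] [0.6095 0.074  0.0348]
154 15.97 [-1.71 -1.48  3.76] [0.6056 0.0681 0.0347]
165 16.43 [-1.69 -2.29  3.93] [0.5969 0.0605 0.0347]
180 16.98 [-1.37 -2.45  3.92] [0.5855 0.0507 0.0346]
197 17.59 [-1.96 -2.56  4.09] [0.5728 0.0395 0.0346]
```

Run:
```python
from h import *
from rig import arm
cv2.imwrite("pics/s3.png",cv2.resize(arm.snapshot("scene")[170:250,235:355,::-1],None,fx=6,fy=6,interpolation=cv2.INTER_CUBIC))
p=arm.current_ee_pos();arm.move_l(p+[0,0,.05],feed=.1)
cv2.imwrite("pics/t3.png",cv2.resize(arm.snapshot("top")[130:230,250:390,::-1],None,fx=5.7,fy=5.7,interpolation=cv2.INTER_CUBIC))
print(arm.current_t(),arm.current_ee_pos())
```

```text
18.3417 [0.57246522 0.03968265 0.08403845]
```

View pics/s3.png

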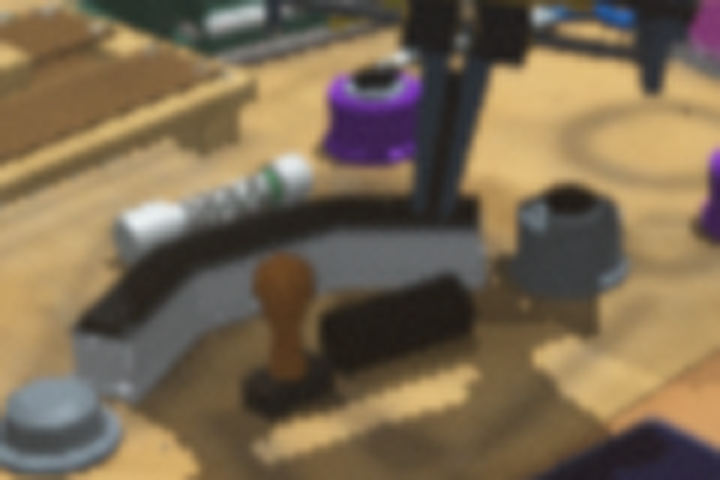

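View pics/t3.png

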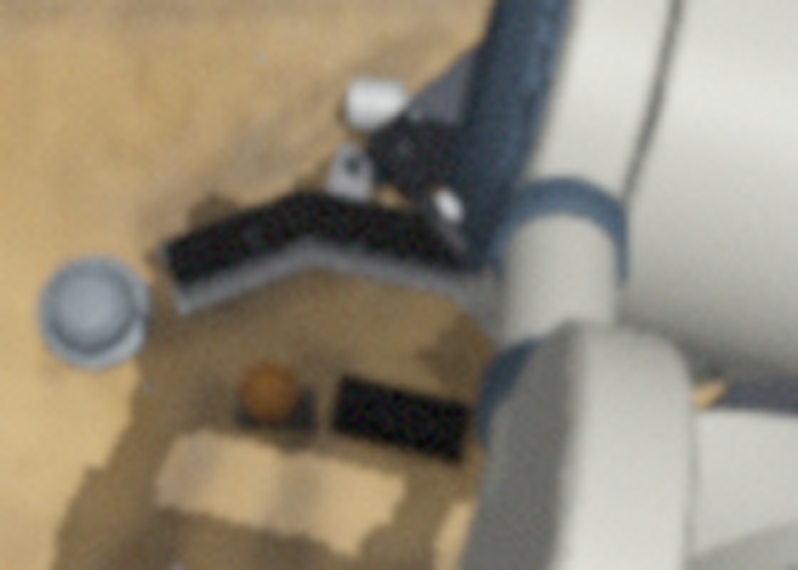

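The bar was pressed all along. The upward force stayed near 3.9 N, which is about 4 mm of travel. The last picture shows the tips on the end section at (440,215), with the bar ending at (480,215), and the stamp and tube have not moved. Next is the button.

Run:
```python
from h import *
from rig import arm
W=w(p0,np.array([B2,E2]),0.); R=rot(W[1]-W[0],0.)
b=np.array([.5285,.002,0])
arm.move_l([*b[:2],.085],R,feed=.08)
arm.move_l([*b[:2],.045],R,feed=.08)
cv2.imwrite("pics/s4.png",cv2.resize(arm.snapshot("scene")[180:240,280:350,::-1],None,fx=10,fy=10,interpolation=cv2.INTER_CUBIC))
F=[]
for _ in range(10): arm.sleep(.01);F.append(arm.current_force())
print(arm.current_t(),arm.current_ee_pos(),np.mean(F,0))
```

```text
20.0 [0.52884402 0.00196741 0.04547603] [ 0.2716945  -0.10636323  0.00205148]
```

View pics/s4.png

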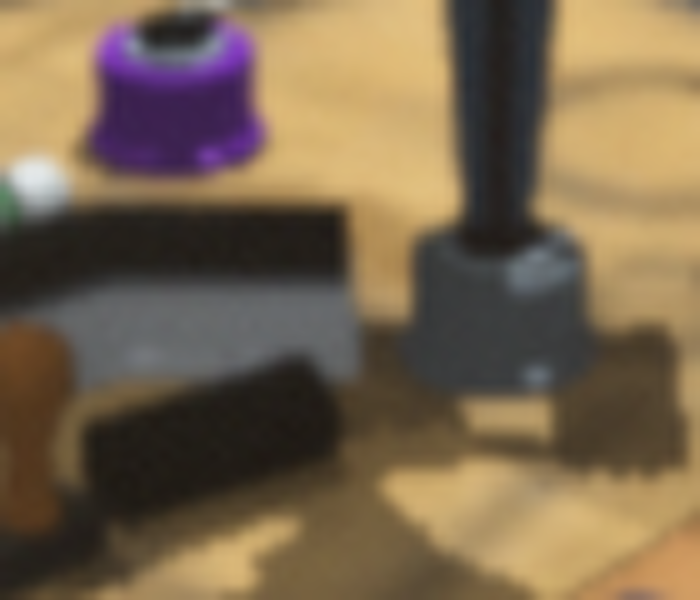

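The fingertips at (497,235) sit centred over the housing, whose axis is at about column 500. Pressing now.

Run:
```python
from h import *
from rig import arm
b=[.5285,.002]
for z in(.040,.038,.037,.036,.035,.034,.0335,.033,.0325,.032,.0315):
    arm.move_l([*b,z],feed=.03)
    F=[]
    for _ in range(6): arm.sleep(.01);F.append(arm.current_force())
    f=np.mean(F,0);print(z,round(arm.current_t(),2),f.round(2),arm.current_ee_pos().round(4))
    if f[2]>7 or z<.032: break
arm.sleep(.1)
cv2.imwrite("pics/s5.png",cv2.resize(arm.snapshot("scene")[180:240,280:350,::-1],None,fx=10,fy=10,interpolation=cv2.INTER_CUBIC))
```

```text
0.04 20.37 [0.08 0.22 0.21] [0.5284 0.002  0.0399]
0.038 20.67 [0.14 0.3  1.23] [0.5286 0.002  0.038 ]
0.037 20.97 [ 0.86 -0.05  1.89] [0.5286 0.002  0.037 ]
0.036 21.27 [1.2  0.01 2.73] [0.5286 0.002  0.036 ]
0.035 21.57 [ 1.63 -0.14  2.95] [0.5286 0.002  0.035 ]
0.034 21.87 [1.51 0.04 3.66] [0.5286 0.002  0.034 ]
0.0335 22.17 [ 1.83 -0.25  3.93] [0.5286 0.002  0.0335]
0.033 22.47 [0.9  0.15 8.12] [0.5286 0.002  0.0332]
```

View pics/s5.png

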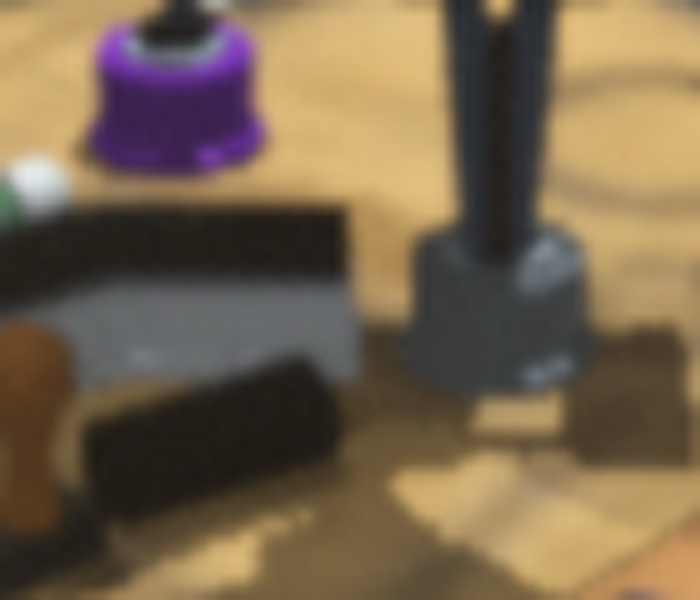

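The force rose from 1.2 N to about 4 N, then jumped to 8 N at z = 33 mm. That matches the button reaching its stop. I'll release it, back off and check the scene.

Run:
```python
from h import *
from rig import arm
arm.move_l([.5285,.002,.15],feed=.1)
arm.move_to([.40,-.35,.25],arm.current_tool_rot())
arm.sleep(.3)
print(arm.current_t(),arm.current_force(),arm.current_ee_pos())
for n in("scene","top"): cv2.imwrite(f"pics/{n}6.png",arm.snapshot(n)[:,:,::-1])
a=[cv2.imread(f"pics/top{i}.png")[130:290,210:430] for i in(0,6)]
cv2.imwrite("pics/cmp.png",np.hstack([cv2.resize(x,None,fx=1.8,fy=1.8,interpolation=cv2.INTER_CUBIC) for x in a]))
d=cv2.absdiff(*a).max(2); cv2.imwrite("pics/diff.png",cv2.resize(d,None,fx=3.5,fy=3.5)*2)
```

```text
25.675 [ 0.36575647 -0.11445637 -0.02515011] [ 0.40030805 -0.34953032  0.24986943]
```

View pics/cmp.png

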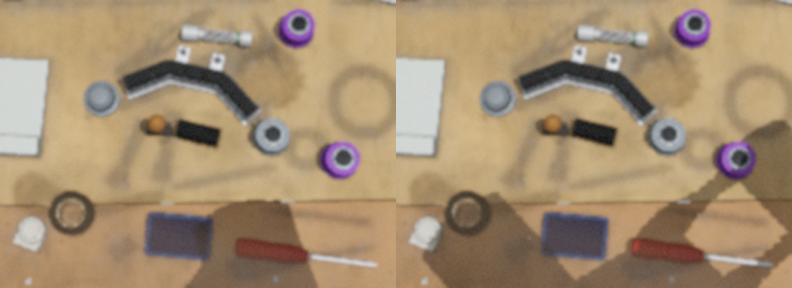

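View pics/diff.png

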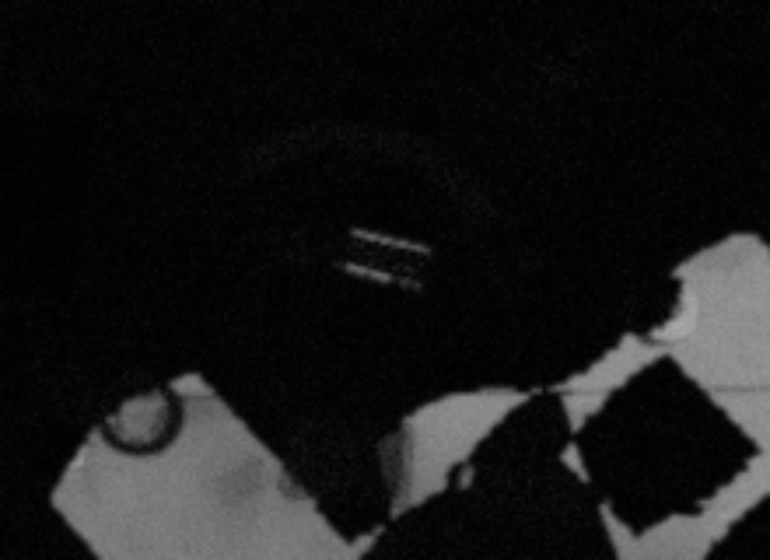

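View pics/scene6.png

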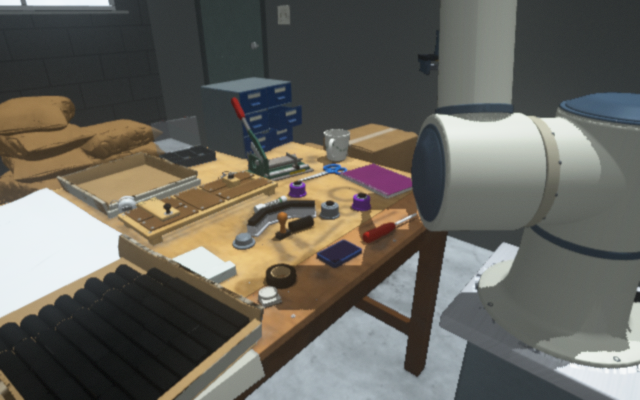

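Only the tube edges differ at (385,255) in the difference image, apart from the arm's shadow. I'll measure how far the tube has moved and whether it is still creeping.

Run:
```python
from h import *
from rig import arm
im=arm.snapshot("top")[:,:,::-1]; cv2.imwrite("pics/top7.png",im)
def cen(i):
    a=255.-cv2.imread(f"pics/top{i}.png")[190:218,305:336].astype(float).mean(2)
    a=np.clip(a-150,0,None);y,x=np.mgrid[:a.shape[0],:a.shape[1]];return (a*x).sum()/a.sum(),(a*y).sum()/a.sum()
for i in(0,6,7):print(i,np.round(cen(i),3))
print(arm.current_t())
```

```text
0 [13.895 13.667]
6 [14.208 13.138]
7 [14.189 13.138]
25.825
```

Run:
```python
from rig import arm
print(arm.sign_off())
```

```text
the job is handed in; nothing more can be done
None
```

I ran the closed fingertips along the whole strip, pressed the button on the grey housing to its stop, let go and handed the job in at about 26 s. The sign-off gives no verdict, so what follows is from my own checks.

- **Strip run:** the fingers went from the plain-foot end (section 1) to the button end (section 7), tilted so that only the leading edge touched. The run started and stopped about 8 mm short of the bar's ends. The upward force read 3.6–4.6 N at every stop, which is about 4 mm of the 8 mm travel and well below 20 N.
- **Button:** the force rose from 1.2 N to 3.9 N, then jumped to 8 N at a fingertip height of 33 mm, which matches fully down.
- **After backing off:** the tool force was near zero and the bar and button looked as they did at the start. The loose things are in place in the top view, except that the rubber tube's image shifted by about 0.6 pixel, roughly 1.4 mm against the 20 mm allowed. I never touched it, and it was not moving between the last two pictures.
- **Disagreements:** the two cameras placed the strip and housing up to about 7 mm apart. I used a joint fit of both, tied to the fingertip seen in the scene picture. The contact sections themselves were not measured directly; I judged them from the fitted position and the pictures.

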